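# Shut and lock the leatherworker's tool chest

### The arm

A 6-joint arm with a two-finger parallel gripper is mounted at the origin on the work surface. World frame = base frame: x ahead of the robot, y to its left, z up, the work surface at z = 0. Lengths are in mm, angles in rad, forces in N, time in s.
With the tool pointing down it reaches from about 400 to 925 mm from the base axis. Payload 12.5 kg.
Tool frame: the origin (TCP) lies at the centre of the arm's flange, where the gripper is bolted on; the fingertips stand 190 mm ahead of it and the grasp point (between the pads) lies 171 mm ahead of it; z points along the fingers, y is the line along which they close (so a half turn about z gives the same grasp; the last joint's range is limited). The gripper opens to 95 mm and grips with 3 to 60 N. Pads are 20 mm wide; open, the fingers measure 119 mm over their backs; the gripper's body (75 mm by 180 mm) begins 59 mm behind the grasp point.
Start: joints at [-1.425, 0.491, 1.559, -0, 1.092, -0.106], TCP at [155.737, -605.286, 404.761] pointing down, gripper open.
Joint ranges: [-3.1, 3.1], [-0.84, 2.19], [0.05, 2.79], [-1.13, 4.28], [0.06, 2.93], [-2.69, 2.69]. Speed limits (rad/s): [2.22, 2.22, 2.79, 3.14, 3.14, 3.14].

### API

Orientations are given as [roll, pitch, yaw] about the fixed x, y, z axes, in that order (R = Rz(yaw) Ry(pitch) Rx(roll)).
In Python, from cell import env, read_camera, search_frame, cut_out gives the robot as it stands. The module is installed in compiled form; this text tells all that it offers.
- The arm moves only by the tool move_arm, never from a script. Its argument "commands" is a list of rows, each a list of 3 entries, a list of its own where there are three numbers: the shift along the world's x, y, z normalised to -1 to 1, where 1 is 0.03 m, then the turn about the world's z normalised to -1 to 1, where 1 is 0.08 rad, then the opening, from -1 (shut) to 1 (fully open), so that 0 is half open. A call has 1 to 20 rows; each row shifts and turns the commanded pose from where the row before left it; what a row does not reach is not made up. A row lasts 1/12 s, in which the tool goes at most 41.7 mm and 7.16 degrees, less where a joint would pass 70% of its speed; a pose out of reach is approached as far as the arm can. A call with a number of a shift or a turn outside -1 to 1 is refused whole. A call with a gripper value outside its range is refused whole. The fingers move at their own pace and stop on an object; the grip force is fixed at half the most. Time passes only in rows, so rows that do not move let the fingers close. It gives the time, the measured TCP pose, the force, the opening and the grip force at its end, in the units of the state.
- env.state(): the state, without advancing time (a new reading comes with each control period).
- read_camera(name): name is "scene" or "top"; returns a dict with "image" (384x512x3 uint8, red, green, blue), "fx", "fy", "cx", "cy" (pixels), "rvec" (rotation vector, rad) and "tvec" (3), from world to camera coordinates, as OpenCV has them. Camera axes: x right, y down, z forward; pixel columns grow to the right and rows downward; lengths in mm; the calibration is good to about 2 mm. A picture is of the moment at which its call begins. There is no depth.
- env.job_done(): hands the job in; it is judged then, once.
Trained networks look in a picture, given as the dict that the camera call returned (one of the last four; its "shot" number tells which), for a name from the list of things; names that differ only in an ending like _2 or _b are one class to them, and where a whole thing is asked for, a point or a joint stands for the part that bears it (a point fixed in the world has none). Each returns a list of dicts, best first, with "confidence" (0 to 1); they miss things now and then, are a little off and sometimes report something else, mostly with a low value. They report only what shows in the picture. A call takes as long as a camera call.
- search_frame(thing, picture): "at" ([column, row] in pixels, amid what is visible of it).
- cut_out(thing, picture): "region" (384x512 bool, what is visible of it) and "at" ([column, row] in pixels, amid what is visible of it).
The state is a dict: "t": time; "joints": joint angles; "qvel": joint speeds; "tau": joint torques, N m; "eef_pos": TCP position; "tcp_rot": TCP orientation; "ft_force": force on the tool from outside, world axes, zero at the start; "moment": the same for the moment, N m; "opening": opening from 0.0 (shut) to 1.0 (fully open); "grip_force": force on a finger pad.
Only numpy, scipy, OpenCV 4.12 (cv2) and the standard library are available. Lean on these libraries where they do the work, as an engineer would, in place of code of your own. Each camera call takes 0.05 s, during which the arm holds its last target. There are 200 camera calls.

### The job

Shut and lock the wooden tool chest by pushing with the closed fingertips: push its lid gently all the way down without slamming it, then press the black catch fully down, and last the red lock button fully down. There is nothing to grasp: do not raise the lid any further, leave the mallet, the jar and the bottle as they stand, and finish with the hand clear of everything.

Things in the scene. Friction and masses are not known exactly. Their poses are not given: they have to be found in the camera images.
- chest: Wooden tool chest fixed to the bench, 250 (x) x 340 (y) mm. Origin: centre of its underside, on the bench; x points from its front (nearest the robot) to its back, y to its left, z up. A solid ledge 45 mm deep runs along its front (chest x -125 to -80 mm) with its top 88 mm up; behind it is the hollow part that the lid covers. The catch and the lock stand on the ledge, one to the left and one to the right; which is where varies.
- lid (a joint): Lid angle in rad: 0 is shut (flat), positive is raised; it starts ajar at 0.25 to 0.5. It keeps its place by friction in the hinge; about 2 to 3 N downwards near its front edge moves it, and at 0 it meets a hard stop.
- lid_press (a point): Point on the upper face of the lid, on its middle line, 158 mm in front of the hinge (45 mm behind the lid's front edge): a good place to push. The lid is a bare wooden board 203 mm deep, 340 mm wide and 12 mm thick; shut, its upper face lies 100 mm above the bench. Site x and z axes turn with the lid.
- lid_hinge (a point): Middle of the lid's hinge line, at the back of the chest (chest x +125 mm, 88 mm above the bench), at the lid's lower face. The hinge axis is the chest's y axis.
- catch (a joint): How far the black catch is pressed, in m: 0 is up, 0.008 is fully down (hard stop). It slides down against about 3 N of friction and stays where it is left.
- catch_top (a point): Centre of the top of the black round cap, 28 mm across, on a steel block 38 (x) x 44 (y) x 22 mm that stands on the chest's ledge. The cap's top is 126 mm above the bench when up, 118 mm when down, which is still 8 mm above its block. It is pressed straight down.
- lock (a joint): How far the red lock button is pressed, in m: 0 is up, 0.008 is fully down (hard stop). It slides down against about 3 N of friction and stays where it is left.
- lock_top (a point): Centre of the top of the red round cap, 28 mm across, on a brass block of the same size on the same ledge. The cap's top is 126 mm above the bench when up, 118 mm when down. It is pressed straight down.
- mallet: Loose wooden mallet lying on the bench at one side of the chest; head 64 mm thick and 90 mm wide, 220 mm long in all. Origin on the bench under the handle; x runs along the handle to the head. Leave alone.
- jar: Loose amber glass jar with a brass lid, 68 mm across, 80 mm tall, standing at the other side of the chest. Origin: centre of its underside. Leave alone.
- bottle: Loose small blue bottle with a white cap, 40 mm across, 75 mm tall, standing on the bench in front of the chest. Origin: centre of its underside. Leave alone.

How it is judged:
By the outcome, as a careful person would: the job done as asked, in the order asked, and still so for the second after the job is handed in, with the robot touching nothing.
It also fails if it takes over 42 s, if anything falls off the work surface, if the arm or the gripper's body presses on something with over 40 N, if the wrist force passes 120 N, or if a joint passes its speed limit or range.

## Working session

There is one attempt and no reset: what is moved stays moved. The work goes in short steps, Python scripts to look and compute and a tool call to move; the robot and the scene stay as the last step left them, time stands still between calls to the robot, and variables do not carry over. Pictures are saved under pics/ and viewed, at most 10 in all, crops included, and the job is handed in when it is done.

Besides the shell and the picture viewer there is one more tool, called after "Emit:" in YAML: its name, and indented under it one key for each argument. move_arm: Moves the arm, as the interface text tells. Its arguments: {"type":"object","properties":{"commands":{"type":"array","items":{"type":"array"}}},"required":["commands"]}

```bash
mkdir -p pics; cat > h.py <<'E'
import numpy as np, cv2
from cell import env, read_camera, search_frame, cut_out
def ray(p,uv):
    R=cv2.Rodrigues(np.array(p['rvec'],float))[0]; t=np.array(p['tvec'],float).ravel()
    d=np.array([(uv[0]-p['cx'])/p['fx'],(uv[1]-p['cy'])/p['fy'],1.])
    return -R.T@t, R.T@d
def onz(p,uv,z):
    c,d=ray(p,uv); return c+d*(z-c[2])/d[2]
def proj(p,X):
    K=np.array([[p['fx'],0,p['cx']],[0,p['fy'],p['cy']],[0,0,1.]])
    return cv2.projectPoints(np.array(X,float).reshape(-1,3),np.array(p['rvec'],float),np.array(p['tvec'],float),K,None)[0].reshape(-1,2)
E
python3 - <<'E'
from h import *
np.set_printoptions(precision=1,suppress=True)
print(env.state())
ps={}
for n in("scene","top"):
    p=ps[n]=read_camera(n); cv2.imwrite(f"pics/{n}0.png",p['image'][:,:,::-1])
    print(n,ray(p,(256,192)))
    for th,z in(("chest",0),("lid",150),("catch_top",126),("lock_top",126),("lid_press",150),("lid_hinge",88),("bottle",37),("jar",40),("mallet",30)):
        r=search_frame(th,p)
        for q in r[:2]: print(th,np.array(q['at']),round(q['confidence'],2),onz(p,q['at'],z))
E
```

```text
{'t': 0.0, 'joints': array([-1.4,  0.5,  1.6, -0. ,  1.1, -0.1]), 'qvel': array([-0.,  0., -0.,  0., -0., -0.]), 'tau': array([ -0. , -61.3, -25.8,   0.1,   0. ,  -0. ]), 'eef_pos': array([ 155.7, -605.2,  404.2]), 'tcp_rot': array([-3.1, -0. ,  0.3]), 'ft_force': array([0.5, 0.3, 0.1]), 'moment': array([ 0., -0.,  0.]), 'grip_force': 0.0, 'opening': 1.0033144787452792}
scene (array([1050.9,  317.1,  732.6]), array([-0.6, -0.3, -0.8]))
chest [242.7 218.9] 0.89 [609.7  26.1   0. ]
lid [239.3 209.3] 0.87 [683.3  67.3 150. ]
catch_top [298.7 180.9] 0.48 [532.6 129.4 126. ]
lock_top [231.5 149.7] 0.39 [524.2 -55.1 126. ]
lid_press [241.4 208.4] 0.83 [679.2  69.8 150. ]
lid_hinge [237.9 209.2] 0.72 [645.5  37.9  88. ]
bottle [268.7 159.8] 0.58 [428.9  -1.8  37. ]
bottle [346.8 302.9] 0.33 [701.9 327.7  37. ]
jar [149.5 177.6] 0.66 [ 644.3 -232.6   40. ]
mallet [343.5 301.9] 0.69 [699.8 321.3  30. ]
top (array([ 423. ,   57.4, 1032.3]), array([ 0.2, -0. , -1. ]))
chest [256.2 163.4] 0.65 [662.3  47.8   0. ]
lid [260.3 148.9] 0.61 [659.6  40.3 150. ]
catch_top [217.9 204.8] 0.43 [541.4 132.2 126. ]
lock_top [306.6 210.2] 0.46 [529.3 -59.7 126. ]
lid_press [257.5 148.6] 0.96 [660.2  46.3 150. ]
lid_hinge [258.1 148.1] 0.76 [678.1  44.2  88. ]
bottle [276.5 249.4] 0.83 [447.6   1.4  37. ]
jar [368.  167.4] 0.84 [ 642.8 -221.3   40. ]
mallet [142.9 143. ] 0.86 [706.9 325.6  30. ]
```

View pics/scene0.png

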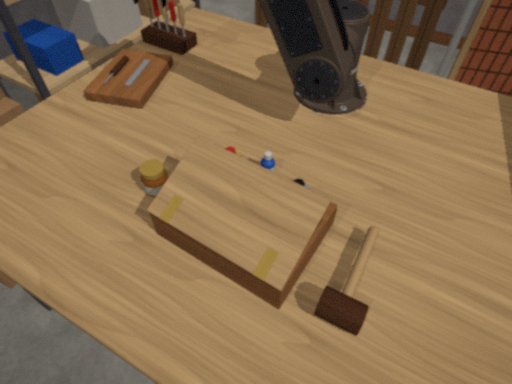

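View pics/top0.png

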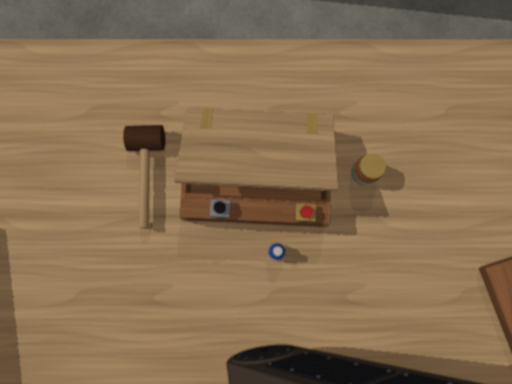

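The top view shows the black cap at (220,208), the red cap at (307,212), the lid's front edge from (176,182) to (338,189) and the bottle at (277,251). In the scene view the lid's front corners are near (180,150) and (335,205). Next I fit the chest pose and lid angle.

```bash
cat > fit.py <<'E'
from h import *
from scipy.optimize import least_squares
np.set_printoptions(precision=2,suppress=True)
def chest(v,X):
    c,s=np.cos(v[2]),np.sin(v[2]); X=np.atleast_2d(X)
    return np.c_[v[0]+c*X[:,0]-s*X[:,1],v[1]+s*X[:,0]+c*X[:,1],X[:,2]]
def lidp(v,th,r,y,h=12):
    return chest(v,[125-r*np.cos(th)-h*np.sin(th)*-1*-1*-1 if 0 else 125-r*np.cos(th)+h*np.sin(th),y,88+r*np.sin(th)+h*np.cos(th)])[0]
E
python3 - <<'E'
from fit import *
t=read_camera("top"); s=read_camera("scene")
hsv=cv2.cvtColor(t['image'],cv2.COLOR_RGB2HSV).astype(int)
def cen(m,b):
    q=np.zeros_like(m);q[b[1]:b[3],b[0]:b[2]]=1;yy,xx=np.nonzero(m&q);return np.array([xx.mean(),yy.mean()]),len(xx)
red=((hsv[...,0]<6)|(hsv[...,0]>174))&(hsv[...,1]>180)&(hsv[...,2]>120)
blk=hsv[...,2]<50
rc=cen(red,(290,198,325,225)); bc=cen(blk,(208,196,232,220)); print(rc,bc)
R=onz(t,rc[0],126);B=onz(t,bc[0],126);print("red",R,"blk",B,"yaw",np.arctan2(-(B-R)[0],(B-R)[1]))
# corners: top lid front L,R, top ledge front L,R (z88), scene lid front L,R
obs=[(t,(176,182)),(t,(338,189)),(t,(181,219)),(t,(329,225)),(s,(335,205)),(s,(188,150))]
def f(v):
    th=v[3];P=[lidp(v,th,203,170),lidp(v,th,203,-170),chest(v,[-125,170,88])[0],chest(v,[-125,-170,88])[0],lidp(v,th,203,170),lidp(v,th,203,-170)]
    return np.concatenate([proj(p,X)[0]-np.array(o) for (p,o),X in zip(obs,P)])
r=least_squares(f,[640,45,0,.35],loss='soft_l1');print(r.x,f(r.x).reshape(-1,2))
v=r.x;print("press",lidp(v,v[3],158,0),"edge",lidp(v,v[3],203,0)); 
for r_ in (158,185): print("shut",lidp(v,0,r_,0))
for n,p in(("top",t),("scene",s)):
    im=p['image'][:,:,::-1].copy()
    for th,c in((v[3],(0,255,0)),):
        q=proj(p,[lidp(v,th,203,170),lidp(v,th,203,-170),lidp(v,th,0,-170),lidp(v,th,0,170)]); cv2.polylines(im,[np.int32(np.round(q*16))],True,c,1,cv2.LINE_AA,4)
        q=proj(p,chest(v,[[-125,170,88],[-125,-170,88],[-80,-170,88],[-80,170,88]])); cv2.polylines(im,[np.int32(np.round(q*16))],True,(255,0,0),1,cv2.LINE_AA,4)
    ims=im[90:240,160:350] if n=="top" else im[130:320,140:350]
    cv2.imwrite(f"pics/{n}1.png",cv2.resize(ims,None,fx=2,fy=2,interpolation=cv2.INTER_CUBIC))
a=cv2.imread("pics/top1.png");b=cv2.imread("pics/scene1.png");o=np.zeros((400,800,3),np.uint8);o[:a.shape[0],:a.shape[1]]=a;o[:b.shape[0],380:380+b.shape[1]]=b;cv2.imwrite("pics/fit1.png",o)
E
```

```text
(array([306.27, 211.21]), 107) (array([219.57, 207.1 ]), 105)
red [527.07 -58.92 126.  ] blk [536.37 128.54 126.  ] yaw -0.049581315292730556
[643.7   46.63  -0.04   0.28] [[-0.17  1.32]
 [-1.1  -0.15]
 [-1.41 -4.68]
 [ 1.88 -5.5 ]
 [-6.   -1.08]
 [ 8.45 -7.75]]
press [620.3   47.48 143.5 ] edge [577.11  49.06 156.03]
shut [610.72  47.83 100.  ]
shut [583.74  48.81 100.  ]
```

View pics/fit1.png

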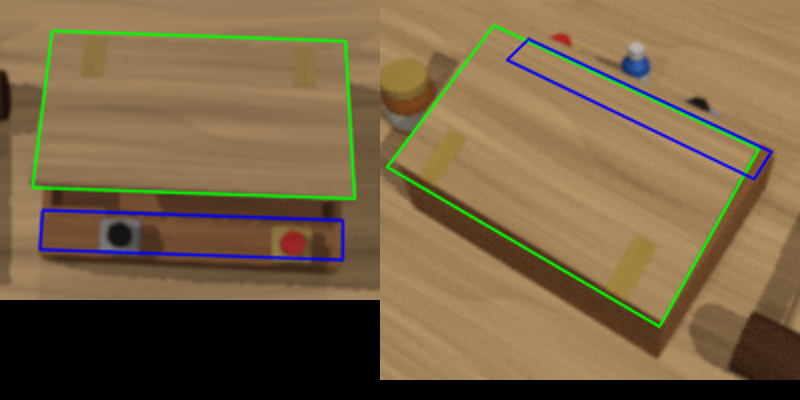

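```bash
python3 - <<'E'
from fit import *
t=read_camera("top"); s=read_camera("scene")
obs=[(t,(176.5,182.5)),(t,(338,189)),(t,(219.57,207.1)),(t,(306.27,211.21)),(s,(336,205)),(t,(179.5,218)),(t,(329,223.5))]
def f(v):
    th=v[3];P=[lidp(v,th,203,170),lidp(v,th,203,-170),chest(v,[-102.5,v[4],126])[0],chest(v,[-102.5,v[5],126])[0],lidp(v,th,203,170),chest(v,[-125,170,88])[0],chest(v,[-125,-170,88])[0]]
    return np.concatenate([proj(p,X)[0]-np.array(o) for (p,o),X in zip(obs,P)])
r=least_squares(f,[640,45,0,.35,90,-100],loss='soft_l1');v=r.x;print(v,f(v).reshape(-1,2))
for th in (v[3],.15,0): print(th,lidp(v,th,158,0),lidp(v,th,185,0))
print(chest(v,[[-102.5,v[4],126],[-102.5,v[5],126]]))
E
```

```text
[ 635.68   48.03   -0.04    0.36   76.18 -111.53] [[-2.63  0.3 ]
 [-0.51  0.46]
 [ 0.   -0.07]
 [ 0.02 -0.65]
 [-4.9  -5.54]
 [-0.96 -0.62]
 [ 1.    0.05]]
0.35536750350591795 [616.74  48.84 154.22] [591.45  49.93 163.62]
0.15 [606.27  49.29 123.48] [579.6   50.44 127.51]
0 [602.71  49.44 100.  ] [575.73  50.6  100.  ]
[[536.54 128.53 126.  ]
 [528.48 -59.   126.  ]]
```

Emit:
move_arm:
  commands:
    - [[0.62,0.91,0.1],-0.15,-1]
    - [[0.62,0.91,0.1],-0.15,-1]
    - [[0.62,0.91,0.1],-0.15,-1]
    - [[0.62,0.91,0.1],-0.15,-1]
    - [[0.62,0.91,0.1],-0.15,-1]
    - [[0.62,0.91,0.1],-0.15,-1]
    - [[0.62,0.91,0.1],-0.15,-1]
    - [[0.62,0.91,0.1],-0.15,-1]
    - [[0.62,0.91,0.1],-0.15,-1]
    - [[0.62,0.91,0.1],-0.15,-1]
    - [[0.62,0.91,0],-0.15,-1]
    - [[0.62,0.91,0],-0.15,-1]
    - [[0.62,0.91,0],-0.15,-1]
    - [[0.62,0.91,0],-0.15,-1]
    - [[0.62,0.91,0],-0.15,-1]
    - [[0.62,0.91,0],-0.15,-1]
    - [[0.62,0.91,0],-0.15,-1]
    - [[0.62,0.91,0],-0.15,-1]
    - [[0.62,0.91,0],-0.15,-1]
    - [[0.62,0.91,0],-0.15,-1]

```text
t: 2.87
eef_pos: [528.4, -57.7, 434.9]
tcp_rot: [3.141, -0.0, 0.011]
ft_force: [-0.0, -0.0, 0.0]
opening: 0.003
grip_force: 0.0
```

Emit:
move_arm:
  commands:
    - [[0.63,0.89,0],0,-1]
    - [[0.63,0.89,0],0,-1]
    - [[0.63,0.89,-0.2],0,-1]
    - [[0.63,0.89,-0.4],0,-1]
    - [[0,0,-0.5],0,-1]
    - [[0,0,-0.5],0,-1]
    - [[0,0,-0.3],0,-1]
    - [[0,0,-0.15],0,-1]
    - [[0,0,-0.1],0,-1]
    - [[0,0,-0.1],0,-1]
    - [[0,0,-0.1],0,-1]
    - [[0,0,-0.1],0,-1]
    - [[0,0,-0.1],0,-1]

```text
t: 3.95
eef_pos: [603.3, 47.3, 358.5]
tcp_rot: [3.141, -0.001, 0.012]
ft_force: [-0.5, 1.1, 2.1]
opening: 0.007
grip_force: 1.0
```

Emit:
move_arm:
  commands:
    - [[0,0,-0.1],0,-1]
    - [[0,0,-0.1],0,-1]
    - [[0,0,-0.1],0,-1]
    - [[0,0,-0.1],0,-1]
    - [[0,0,-0.1],0,-1]
    - [[0,0,-0.1],0,-1]
    - [[0,0,-0.1],0,-1]
    - [[0,0,-0.1],0,-1]
    - [[0,0,-0.1],0,-1]
    - [[0,0,-0.1],0,-1]
    - [[0,0,-0.1],0,-1]
    - [[0,0,-0.1],0,-1]
    - [[0,0,-0.1],0,-1]
    - [[0,0,-0.1],0,-1]
    - [[0,0,-0.1],0,-1]
    - [[0,0,-0.1],0,-1]
    - [[0,0,-0.1],0,-1]

```text
t: 5.37
eef_pos: [603.3, 47.5, 306.9]
tcp_rot: [3.142, 0.0, 0.012]
ft_force: [-1.4, -0.1, 2.2]
opening: 0.005
grip_force: 1.0
```

Emit:
move_arm:
  commands:
    - [[0,0,-0.06],0,-1]
    - [[0,0,-0.05],0,-1]
    - [[0,0,-0.05],0,-1]
    - [[0,0,-0.05],0,-1]
    - [[0,0,-0.05],0,-1]
    - [[0,0,-0.05],0,-1]
    - [[0,0,-0.05],0,-1]

```text
t: 5.95
eef_pos: [603.3, 47.5, 296.3]
tcp_rot: [3.141, -0.0, 0.012]
ft_force: [-2.4, 0.8, 1.9]
opening: 0.006
grip_force: 1.0
```

Emit:
move_arm:
  commands:
    - [[0,0,-0.04],0,-1]
    - [[0,0,-0.04],0,-1]
    - [[0,0,-0.04],0,-1]
    - [[0,0,-0.04],0,-1]
    - [[0,0,-0.03],0,-1]

```text
t: 6.37
eef_pos: [603.3, 47.5, 290.6]
tcp_rot: [3.142, 0.0, 0.012]
ft_force: [-1.2, -0.2, 1.9]
opening: 0.011
grip_force: 1.0
```

Emit:
move_arm:
  commands:
    - [[0,0,-0.03],0,-1]
    - [[0,0,0],0,-1]

```text
t: 6.53
eef_pos: [603.3, 47.5, 290.4]
tcp_rot: [3.141, -0.0, 0.012]
ft_force: [-4.2, 0.3, 7.0]
opening: 0.008
grip_force: 3.9
```

Emit:
move_arm:
  commands:
    - [[0,0,-0.03],0,-1]
    - [[0,0,-0.03],0,-1]
    - [[0,0,0],0,-1]

```text
t: 6.78
eef_pos: [603.1, 47.6, 290.3]
tcp_rot: [3.141, -0.001, 0.012]
ft_force: [-9.1, -0.2, 24.4]
opening: 0.006
grip_force: 12.2
```

Emit:
move_arm:
  commands:
    - [[0,0,0.1],0,-1]
    - [[0,0,0.5],0,-1]
    - [[0,0,0.7],0,-1]
    - [[0,0,0.7],0,-1]
    - [[-0.55,0.68,0],0,-1]
    - [[-0.55,0.68,0],0,-1]
    - [[-0.55,0.68,0],0,-1]
    - [[-0.55,0.66,0],0,-1]
    - [[0,0,0],0,-1]
    - [[0,0,0],0,-1]

```text
t: 7.62
eef_pos: [537.1, 129.2, 348.3]
tcp_rot: [3.142, -0.001, 0.014]
ft_force: [0.8, 0.2, -0.8]
opening: 0.002
grip_force: 0.0
```

```bash
python3 - <<'E'
from h import *
p=read_camera("top");s=read_camera("scene");st=env.state();print(st['eef_pos'],st['ft_force'])
o=np.hstack([cv2.resize(p['image'][90:270,150:350],(400,360)),cv2.resize(s['image'][120:300,140:340],(400,360))])
cv2.imwrite("pics/shut.png",o[:,:,::-1])
E
```

```text
[537.92328001 128.17933583 348.12112456] [ 0.02287552 -0.42422151  0.17401961]
```

View pics/shut.png

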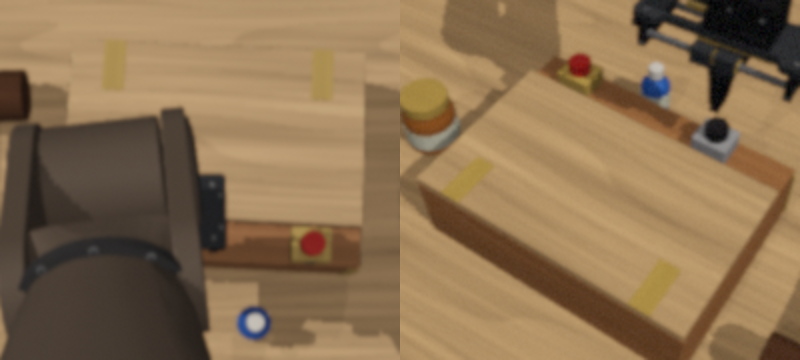

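The lid is flat. The catch (crop 716,130) lies under the tip (716,108), so I press it next.

Emit:
move_arm:
  commands:
    - [[0,0,-0.4],0,-1]
    - [[0,0,-0.4],0,-1]
    - [[0,0,-0.1],0,-1]
    - [[0,0,-0.1],0,-1]
    - [[0,0,-0.07],0,-1]
    - [[0,0,-0.06],0,-1]
    - [[0,0,-0.05],0,-1]
    - [[0,0,-0.05],0,-1]
    - [[0,0,0],0,-1]

```text
t: 8.47
eef_pos: [537.5, 128.5, 311.3]
tcp_rot: [3.142, -0.001, 0.012]
ft_force: [-0.0, -0.1, 0.6]
opening: 0.004
grip_force: 0.3
```

Emit:
move_arm:
  commands:
    - [[0,0,-0.04],0,-1]
    - [[0,0,-0.04],0,-1]
    - [[0,0,0],0,-1]

```text
t: 8.72
eef_pos: [537.4, 128.6, 308.7]
tcp_rot: [3.142, -0.0, 0.012]
ft_force: [1.0, -0.5, 1.8]
opening: 0.001
grip_force: 0.7
```

Emit:
move_arm:
  commands:
    - [[0,0,-0.04],0,-1]
    - [[0,0,-0.04],0,-1]
    - [[0,0,0],0,-1]

```text
t: 8.97
eef_pos: [537.3, 128.6, 308.0]
tcp_rot: [-3.142, -0.002, 0.012]
ft_force: [-4.2, -2.1, 20.2]
opening: 0.009
grip_force: 10.1
```

Emit:
move_arm:
  commands:
    - [[0,0,-0.03],0,-1]
    - [[0,0,-0.03],0,-1]
    - [[0,0,0],0,-1]

```text
t: 9.22
eef_pos: [537.3, 128.6, 307.6]
tcp_rot: [-3.142, -0.003, 0.012]
ft_force: [-8.8, -2.9, 36.6]
opening: 0.007
grip_force: 18.5
```

Emit:
move_arm:
  commands:
    - [[0,0,0.2],0,-1]
    - [[0,0,0.5],0,-1]
    - [[0,0,0.5],0,-1]
    - [[0,0,0.3],0,-1]
    - [[-0.04,-0.78,0],0,-1]
    - [[-0.04,-0.78,0],0,-1]
    - [[-0.04,-0.78,0],0,-1]
    - [[-0.04,-0.78,0],0,-1]
    - [[-0.04,-0.78,0],0,-1]
    - [[-0.04,-0.78,0],0,-1]
    - [[-0.04,-0.78,0],0,-1]
    - [[-0.04,-0.78,0],0,-1]
    - [[0,0,0],0,-1]
    - [[0,0,0],0,-1]
    - [[0,0,0],0,-1]

```text
t: 10.47
eef_pos: [527.6, -58.3, 349.3]
tcp_rot: [-3.141, 0.001, 0.011]
ft_force: [-0.7, 0.5, -0.2]
opening: 0.005
grip_force: 0.0
```

```bash
python3 - <<'E'
from h import *
s=read_camera("scene");st=env.state();print(st['eef_pos'],st['ft_force'])
cv2.imwrite("pics/lock.png",cv2.resize(s['image'][100:240,150:340],(760,560))[:,:,::-1])
E
```

```text
[527.69565258 -58.00459987 349.38619347] [-0.30654354  0.46210786 -0.13493518]
```

View pics/lock.png

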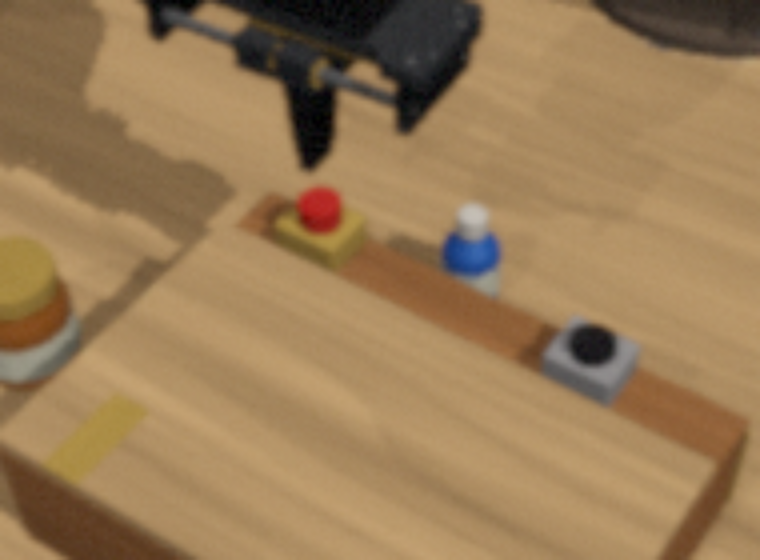

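The catch is down (590,345) and the red cap (320,205) is below the tip (312,165).

Emit:
move_arm:
  commands:
    - [[0,0,-0.4],0,-1]
    - [[0,0,-0.4],0,-1]
    - [[0,0,-0.15],0,-1]
    - [[0,0,-0.1],0,-1]
    - [[0,0,-0.07],0,-1]
    - [[0,0,-0.06],0,-1]
    - [[0,0,-0.05],0,-1]
    - [[0,0,-0.05],0,-1]
    - [[0,0,-0.04],0,-1]
    - [[0,0,0],0,-1]

```text
t: 11.35
eef_pos: [527.8, -58.7, 310.0]
tcp_rot: [3.141, -0.001, 0.012]
ft_force: [-0.2, -0.4, -0.4]
opening: 0.007
grip_force: 0.3
```

Emit:
move_arm:
  commands:
    - [[0,0,-0.04],0,-1]
    - [[0,0,-0.04],0,-1]
    - [[0,0,0],0,-1]

```text
t: 11.6
eef_pos: [527.8, -58.7, 308.2]
tcp_rot: [3.141, -0.001, 0.012]
ft_force: [-1.5, 2.2, 8.9]
opening: 0.005
grip_force: 4.7
```

Emit:
move_arm:
  commands:
    - [[0,0,-0.04],0,-1]
    - [[0,0,-0.04],0,-1]
    - [[0,0,-0.02],0,-1]
    - [[0,0,0],0,-1]

```text
t: 11.93
eef_pos: [527.7, -58.7, 307.6]
tcp_rot: [3.141, -0.003, 0.012]
ft_force: [-10.0, 3.4, 39.6]
opening: 0.007
grip_force: 19.8
```

Emit:
move_arm:
  commands:
    - [[0,0,0.2],0,-1]
    - [[0,0,0.5],0,-1]
    - [[0,0,0.7],0,-1]
    - [[0,0,0.7],0,-1]
    - [[0,0,0.7],0,-1]
    - [[0,0,0.7],0,-1]
    - [[0,0,0],0,-1]
    - [[-0.5,-0.7,0],0,-1]
    - [[-0.5,-0.7,0],0,-1]
    - [[-0.5,-0.7,0],0,-1]
    - [[-0.5,-0.7,0],0,-1]
    - [[-0.5,-0.7,0],0,-1]
    - [[-0.3,-0.7,0],0,-1]
    - [[0,-0.7,0],0,-1]
    - [[0,-0.7,0],0,-1]
    - [[0,-0.7,0],0,-1]
    - [[0,0,0],0,-1]
    - [[0,0,0],0,-1]
    - [[0,0,0],0,-1]

```text
t: 13.52
eef_pos: [443.6, -247.3, 409.0]
tcp_rot: [-3.141, 0.001, 0.012]
ft_force: [0.7, -0.3, -0.9]
opening: 0.004
grip_force: 0.0
```

```bash
python3 - <<'E'
from h import *
s=read_camera("scene");p=read_camera("top")
o=np.hstack([cv2.resize(p['image'][90:270,120:320+80],(400,257)),cv2.resize(s['image'][100:240,140:340],(400,257),)])
cv2.imwrite("pics/end.png",o[:,:,::-1])
E
```

```text
(no output)
```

View pics/end.png

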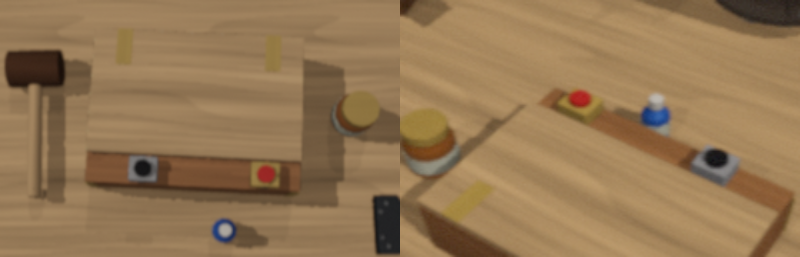

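The lid is flat, both caps are down (black 716,158, red 580,98), the loose things stand where they were, and the hand is clear.

```bash
python3 -c "
from cell import env
print(env.job_done())"
```

```text
the job is handed in; nothing more can be done
None
```

The lid is shut, then the catch and the lock button were pressed to their stops, the mallet, jar and bottle look undisturbed, and the job was handed in with the hand clear after about 14 s (no verdict was returned).

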